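# Free a helmet visor arm from its spring bar and kit it

## Task

Take the blue T-handled fork from its rest and, with the fork only, push the red collar of the spring bar sideways away from the green visor arm until the arm is freed and springs up, without ramming the bar hard against its end stop. Let the bar spring back, hang the fork back in its rest, and lay the visor arm flat on the tray inside its drawn outline, square eye end on the grey square and round end on the black disc. Leave the dial, jar and carton where they are.

Things in the scene. Friction and masses are not known exactly. Their poses are not given: they have to be found in the camera images.
- jig: Fixed grey service jig, base 180 x 215 x 16 mm. Origin at table level under the held arm's eye; x along the arm to its round end, y along the spring bar from the arm to the red collar and the barrel (starts at y = 99 mm). The arm's eye block sits between two aluminium lugs 6 mm thick (y = -23..-17 and 17..23 mm, x -20..20, top z = 65 mm); a plate closes the -x side, same height.
- bar_entry (a point): Point on the axis of the bar (jig x 0, y 32, z 50 mm; axes as the jig). The bar is a steel rod 10 mm in diameter along y. Here, 9 mm out from the outer lug face, the rod is always bare and the fork can be lowered astride it. Further out along +y is the red collar clamped on the rod, 28 mm in diameter, 8 mm thick.
- collar_zone (a point): Middle of the stretch on the bar's axis (jig y 41..65 mm) in which the collar's face towards the arm stands at rest. From bar to bar the collar is clamped at a different place there, not measured: feel for it by moving the fork along +y from bar_entry. The sprung bar resists with about 4 N at first.
- bar_stop (a point): Where the bar's arm-side end stands (jig y = 21 mm, inside the lug) when it is pushed back fully, 22 mm from rest: 7 N of spring, then solid; over 20 N from the fork is ramming. After 16 mm of travel the end leaves the eye, and a damped sprung lifter raises the arm 24 mm, level, in about 0.5 s: hold the bar back meanwhile. Let go, it springs back under the arm.
- fork: Blue T-handled fork, 0.14 kg, upright in its rest. Origin midway between the tine tips; x along the cross-bar and across the tines, y through the plate, z up. Head 30 x 6 mm, z 0..30; slot 16 mm wide (x), 20 mm deep, open at the tips; shank 16 x 6 mm; grip block 30 (x) x 24 (y) mm, z 62..102, to be taken from above across y; cross-bar 150 x 14 x 14 mm, z 70..84. A half turn about z changes nothing.
- fork_bar (a point): Point on the fork 70 mm above the tine tips, middle of the cross-bar's underside. In use the fork is upright, its y along the bar, tines astride the rod with their tips about 12 mm below the bar's axis (the slot's end is then 3 mm above the rod), the flat of the head pressing on the collar.
- rest: Fixed rest of the fork: base 150 x 60 x 8 mm, two posts 12 x 44 mm at x = -55 and +55 mm, each with a notch in its top, open upwards, 24 mm wide (y), 12 mm deep, floor at z = 90 mm. Origin at table level in the middle, x from post to post. The cross-bar lies in both notches and the fork hangs between the posts.
- rest_seat (a point): Point midway between the two notch floors, 90 mm above the table: the fork_bar point lies here when the fork hangs in its rest.
- visor_arm: Green visor arm, loose, 0.08 to 0.17 kg, 142 mm long. Origin on its flat underside below the eye; x to the round end, z up. Eye block 32 x 30 x 28 mm high, 14 mm square eye along y at z = 14; bar 22 mm wide (y), 18 high, x 16..110; round end 32 mm across, 18 high, at x = 110. In the jig its underside is 36 to 38 mm above the table when held, 60 when freed. Take it across the bar at about x = 50.
- visor_eye_end (a point): Underside of the visor arm at the eye block (its origin).
- visor_round_end (a point): Underside of the visor arm at the centre of the round end (x = 110 mm).
- tray: Fixed shallow grey kit tray 240 x 175 mm, rim 14 mm high and 5 mm thick, floor 5 mm above the table with a paper layout. Origin under its centre, axes along its sides. The outline of the visor arm is drawn parallel to its x axis on the y = -30 mm line; a circle at (-70, 42) mm already holds the dial.
- spot_eye_end (a point): On the tray floor, centre of the grey square drawn in the outline: the arm's eye end belongs here.
- spot_round_end (a point): On the tray floor, centre of the black disc drawn in the outline, 110 mm from the grey square: the arm's round end belongs here.
- dial: Bystander: black helmet fit dial, 44 mm across, 18 mm high, in its circle on the tray. Leave it.
- jar: Bystander: green glass jar with a black cap, 66 mm across, 75 mm high. Leave it.
- carton: Bystander: small cardboard box, 60 x 70 x 50 mm. Leave it.
Things that resemble listed ones, but are neither listed nor needed, are in the scene too. What is shaped like the rest but orange or yellow is not meant.

How it is judged:
On the way, in this order (a step that is already met when the one before it is completed fails the run):
1. the visor arm starts to rise while the fork presses the bar back (z of visor_arm in the frame of jig above 0.044 m and contact force between fork and jig above 2 N), for 0.02 s.
2. the visor arm is freed and fully raised in the jig, and the fork no longer touches the bar (z of visor_arm in the frame of jig above 0.056 m and contact force between fork and jig below 0.1 N), for 0.3 s.
At the end, for the whole second after the job is handed in: The visor arm lies flat and still on the tray floor, its eye end and its round end each within 12 mm of their drawn spots; the fork hangs upright and still in both notches of its rest, within 16 mm of the seat point (horizontal distance between visor_eye_end and spot_eye_end below 0.012 m and horizontal distance between visor_round_end and spot_round_end below 0.012 m and z of visor_arm in the frame of tray below 0.01 m and angle between visor_arm's own z axis and vertical below 0.08 rad and linear speed of each of visor_arm, fork below 0.02 m/s and distance between fork_bar and rest_seat below 0.016 m and angle between fork's own z axis and vertical below 0.12 rad); the robot touches nothing.
It fails at once if the bar is rammed: the fork presses on the jig or its bar with more than 20 N (contact force between fork and jig above 20 N).
It fails at once if the fingers press on the jig or its bar while the arm is still held (contact force between the fingers and jig above 3 N and z of visor_arm in the frame of jig below 0.044 m).
It fails at once if the dial is moved more than 15 mm (distance of dial from where it was at the start of the episode above 0.015 m).
It fails at once if the jar is moved more than 20 mm (distance of jar from where it was at the start of the episode above 0.02 m).
It fails at once if the carton is moved more than 20 mm (distance of carton from where it was at the start of the episode above 0.02 m).
It also fails if it takes over 61 s, if anything falls off the work surface, if the arm or the gripper's body presses on something with over 40 N, if the wrist force passes 120 N, or if a joint passes its speed limit or range.

## Robot

A 6-joint arm with a two-finger parallel gripper is mounted at the origin on the work surface. World frame = base frame: x ahead of the robot, y to its left, z up, the work surface at z = 0. Lengths are in m, angles in rad, forces in N, time in s.
With the tool pointing down it reaches from about 0.35 to 0.85 m from the base axis. Payload 8.1 kg.
Tool frame: the origin (TCP) lies on the mounting face of the last link; the fingertips stand 186 mm ahead of it and the grasp point (between the pads) lies 167 mm ahead of it; z points along the fingers, y is the line along which they close (so a half turn about z gives the same grasp; the last joint's range is limited). The gripper opens to 93 mm and grips with 3 to 60 N. Pads are 15 mm wide; open, the fingers measure 128 mm over their backs; the gripper's body (75 mm by 188 mm) begins 65 mm behind the grasp point.
Start: joints at [-1.25, 0.13, 1.488, -0, 1.523, -0.085], TCP at [0.237, -0.551, 0.405] pointing down, gripper open.
Joint ranges: [-2.96, 2.96], [-0.89, 2.26], [0.02, 2.5], [-1.34, 4.48], [0, 2.73], [-2.66, 2.66]. Speed limits (rad/s): [2.39, 2.39, 2.79, 3.14, 3.14, 3.14].

## Interface

Orientations are given as a rotation vector (axis times angle).
In Python, from plant import * gives the robot as it stands. The module is installed in compiled form; this text tells all that it offers.
- The arm moves only by the tool arm_command, never from a script. Its argument "increments" is a list of rows, each a list of 6 numbers: the shift along the tool's x, y, z in units of 0.2 m (1.0 is 0.2 m), then the turn, a rotation vector about the tool's x, y, z in units of pi rad (1.0 is pi rad). A call has exactly 5 rows; each row is the pose to reach, as a shift and turn from the pose commanded when the call began, along the tool's axes at that moment, turning the shorter way round; what a row does not reach only later rows make up. A row lasts 1/8 s, in which the tool goes at most 62.5 mm and 10.7 degrees, less where a joint would pass 70% of its speed; a pose out of reach is approached as far as the arm can. A call with a number of a shift or a turn outside -1 to 1 is refused whole. A call with a gripper value outside its range is refused whole. "fingers" is the closure, from -1 (fully open) to 1 (shut), set as the call begins (left out, the last holds). The fingers move at their own pace and stop on an object; "force" is the grip in N (left out, the last holds). Time passes only in rows, so rows that repeat a pose let the fingers close, or fill a call up. It gives the time, the measured TCP pose, the force, the opening and the grip force at its end, in the units of the state.
- read_state(): the state, without advancing time (a new reading comes with each control period).
- read_camera(name): name is "side" or "top" or "wrist"; returns a dict with "image" (400x640x3 uint8, red, green, blue), "fx", "fy", "cx", "cy" (pixels), "T" (4x4, takes a point from camera to world coordinates). Camera axes: x right, y down, z forward; pixel columns grow to the right and rows downward; lengths in m; the calibration is good to about 2 mm. A picture is of the moment at which its call begins. There is no depth.
- close_job(): hands the job in; it is judged then, once.
The state is a dict: "t": time; "q": joint angles; "dq": joint speeds; "joint_torque": joint torques, N m; "tool_pos": TCP position; "orientation": TCP orientation; "force": force on the tool from outside, world axes, zero at the start; "wrist_torque": the same for the moment, N m; "opening": finger opening in m; "gripper_force": force on a finger pad.
Only numpy, scipy, OpenCV 4.12 (cv2) and the standard library are available. Lean on these libraries where they do the work, as an engineer would, in place of code of your own. Each camera call takes 0.05 s, during which the arm holds its last target. There are 200 camera calls.

## Working session

There is one attempt and no reset: what is moved stays moved. The work goes in short steps, Python scripts to look and compute and a tool call to move; the robot and the scene stay as the last step left them, time stands still between calls to the robot, and variables do not carry over. Pictures are saved under pics/ and viewed, at most 10 in all, crops included, and the job is handed in when it is done.

Besides the shell and the picture viewer there is one more tool, called after ">>>" in YAML: its name, and indented under it one key for each argument. arm_command: Moves the arm, as the interface text tells. Shifts and turns lie within -1 to 1; 1 stands for 0.2 m of shift or pi rad of turn. Its arguments: {"type":"object","properties":{"increments":{"type":"array","items":{"type":"array","items":{"type":"number","minimum":-1,"maximum":1}}},"fingers":{"type":"number"},"force":{"type":"number"}},"required":["increments"]}

```bash
mkdir -p pics; cat > h.py <<'E'
from plant import *
import numpy as np, cv2
from scipy.spatial.transform import Rotation as R
def snap(name,f,save=True):
    c=read_camera(name); cv2.imwrite(f'pics/{f}.png',c['image'][:,:,::-1]); np.savez(f'pics/{f}.npz',**{k:c[k] for k in c}); return c
def ld(f): return dict(np.load(f'pics/{f}.npz'))
def ray(c,u,v,z):
    d=c['T'][:3,:3]@np.array([(u-c['cx'])/c['fx'],(v-c['cy'])/c['fy'],1]); o=c['T'][:3,3]
    return o+d*(z-o[2])/d[2]
def proj(c,p):
    p=np.linalg.inv(c['T'])@np.append(p,1); return np.array([c['fx']*p[0]/p[2]+c['cx'],c['fy']*p[1]/p[2]+c['cy']])
E
python3 - <<'E'
from h import *
np.set_printoptions(precision=4,suppress=True)
for n in('top','side'):
    c=snap(n,n+'0');print(n,c['fx'],c['T'])
s=read_state();print(s)
E
```

```text
top 463.34498827033 [[-0.0006 -0.9883  0.1526  0.332 ]
 [-1.     -0.0004 -0.0061  0.0019]
 [ 0.0061 -0.1526 -0.9883  1.3329]
 [ 0.      0.      0.      1.    ]]
side 399.97881905332935 [[ 0.9989 -0.0247  0.0391  0.4956]
 [-0.0463 -0.5265  0.8489 -0.8995]
 [-0.0004 -0.8498 -0.527   0.6351]
 [ 0.      0.      0.      1.    ]]
{'t': 0.1, 'q': array([-1.2504,  0.1311,  1.4892,  0.    ,  1.523 , -0.0854]), 'dq': array([-0.0021, -0.0005, -0.0035,  0.0009, -0.0016, -0.0012]), 'joint_torque': array([  0.0018, -56.1338, -49.3097,   0.0771,   0.029 ,  -0.0001]), 'tool_pos': array([ 0.2368, -0.5511,  0.4038]), 'orientation': array([-3.0756, -0.6327,  0.0003]), 'force': array([-0.0623,  0.1714, -0.2739]), 'wrist_torque': array([ 0.022 , -0.0724,  0.0473]), 'gripper_force': 0.0, 'opening': 0.09286951018331312}
```

View pics/top0.png

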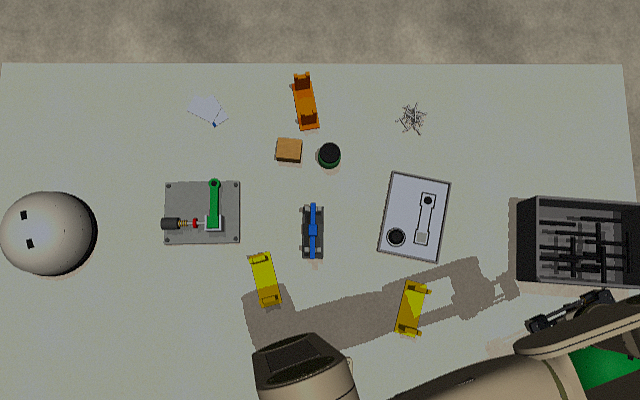

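View pics/side0.png

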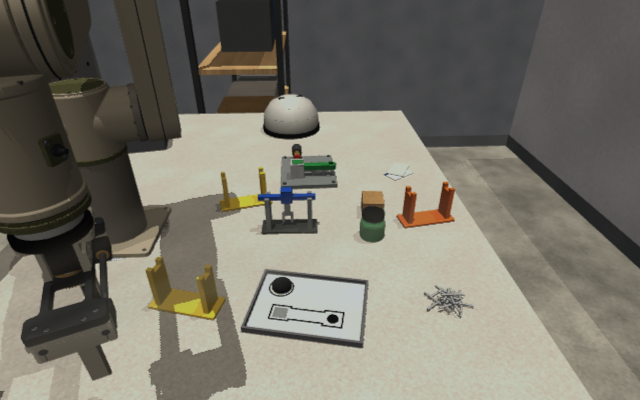

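The top view shows the jig at about (202,213), with the green arm running from eye (214,223) to round end (214,183) and the collar at (195,223). The fork in its dark rest is at (313,231), the tray at (414,217), the grey square at (421,238) and the black disc at (428,200). The side view agrees, and the yellow and orange rests are decoys.

```bash
cat > m0.py <<'E'
from h import *
np.set_printoptions(precision=4,suppress=True)
c=ld('top0'); im=c['image'].astype(int); r,g,b=im[...,0],im[...,1],im[...,2]
def comp(m,x0,x1,y0,y1):
    k=np.zeros(m.shape,bool); k[y0:y1,x0:x1]=m[y0:y1,x0:x1]; return np.argwhere(k)[:,::-1]
def box(p): 
    return cv2.minAreaRect(p.astype(np.float32))
fk=comp((b>r+40)&(b>g+20),290,335,190,270); print('fork',len(fk),box(fk))
(cx,cy),_,_=box(fk)
print(ray(c,cx,cy,.104))
top=fk[fk[:,1]<fk[:,1].min()+8].mean(0);bot=fk[fk[:,1]>fk[:,1].max()-8].mean(0)
d=ray(c,*top,.104)-ray(c,*bot,.104);print('fork dir',np.degrees(np.arctan2(d[1],d[0])),ray(c,*top,.104),ray(c,*bot,.104))
gr=comp((g>r+40)&(g>b+30),190,235,170,240); print('green',len(gr),box(gr))
re=comp((r>g+60)&(r>b+60),185,205,210,235); print('red',len(re),box(re),ray(c,*re.mean(0),.055))
for n,p,z in(('round',(214,183),.055),('eye',(214,223),.065)):print(n,ray(c,*p,z))
for n,p in(('sq',(421,238)),('disc',(428,200))):print(n,ray(c,*p,.005))
dk=comp((im.sum(2)<330),160,245,175,250);print('jig',box(dk));
for q in cv2.boxPoints(box(dk)):print(ray(c,*q,.016))
E
python3 m0.py
```

```text
fork 327 ((312.0, 230.5), (55.0, 8.0), 90.0)
[0.45  0.001 0.104]
fork dir -1.1851150219001292 [ 0.5146 -0.0017  0.104 ] [0.3865 0.001  0.104 ]
green 420 ((212.9199981689453, 202.5600128173828), (10.994632720947266, 49.22597122192383), 1.7899105548858643)
red 31 ((193.5, 222.5), (9.0, 3.0), 90.0) [0.476  0.3281 0.055 ]
round [0.5884 0.276  0.055 ]
eye [0.4744 0.2702 0.065 ]
sq [ 0.4379 -0.3121  0.005 ]
disc [ 0.5485 -0.3364  0.005 ]
jig ((199.9336395263672, 210.94708251953125), (65.31066131591797, 80.4592514038086), 88.75463104248047)
[0.6074 0.4437 0.016 ]
[0.6128 0.2112 0.016 ]
[0.4237 0.2027 0.016 ]
[0.4188 0.4301 0.016 ]
```

>>> arm_command:
  increments:
    - [0.3, -0.3, 0, 0, 0, 0.05]
    - [0.6, -0.6, 0, 0, 0, 0.1]
    - [0.9, -0.9, 0, 0, 0, 0.13]
    - [1, -1, 0, 0, 0, 0.13]
    - [1, -1, 0, 0, 0, 0.13]

```text
t: 0.72
tool_pos: [0.3422, -0.286, 0.4044]
orientation: [-3.141, 0.001, -0.0]
force: [-0.7, -0.3, 0.2]
opening: 0.0933
gripper_force: 0.0
```

```bash
python3 - <<'E'
from h import *
np.set_printoptions(precision=4,suppress=True)
c=snap('wrist','w1');s=read_state();print(s['t'],s['tool_pos'],R.from_rotvec(s['orientation']).as_matrix(),s['q'],c['fx'],c['T'])
E
```

```text
0.775 [ 0.3431 -0.2841  0.4045] [[ 1.      0.      0.0008]
 [ 0.     -1.      0.0023]
 [ 0.0008 -0.0023 -1.    ]] [-0.8078 -0.2999  1.8948  0.0021  1.5479  0.7629] 341.85826055304096 [[-0.0003 -0.9711 -0.2387  0.4078]
 [-1.     -0.0003  0.0021 -0.2853]
 [-0.0021  0.2387 -0.9711  0.3839]
 [ 0.      0.      0.      1.    ]]
```

View pics/w1.png

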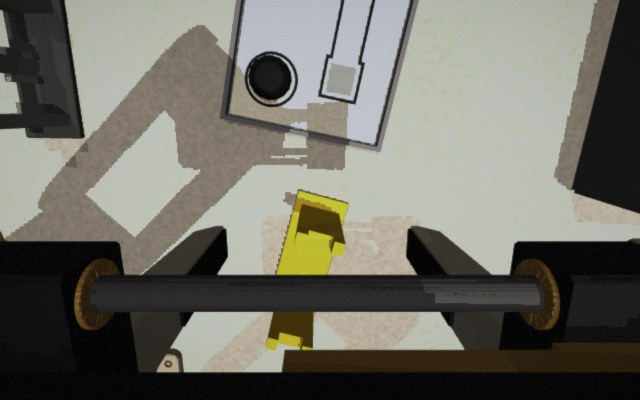

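The grey square is at (340,80), the dial is at (269,77), and a yellow decoy rest lies below the gripper.

>>> arm_command:
  increments:
    - [0.1, -0.3, 0, 0, 0, 0]
    - [0.2, -0.6, 0, 0, 0, 0]
    - [0.25, -0.9, 0, 0, 0, 0]
    - [0.25, -1, 0, 0, 0, 0]
    - [0.25, -1, 0, 0, 0, 0]

```text
t: 1.4
tool_pos: [0.3922, -0.0876, 0.4045]
orientation: [-3.142, -0.001, 0.0]
force: [-0.7, 0.4, -0.3]
opening: 0.0932
gripper_force: 0.0
```

>>> arm_command:
  increments:
    - [0, -0.3, 0, 0, 0, 0]
    - [0, -0.43, 0, 0, 0, 0]
    - [0, -0.43, 0, 0, 0, 0]
    - [0, -0.43, 0, 0, 0, 0]
    - [0, -0.43, 0, 0, 0, 0]

```text
t: 2.02
tool_pos: [0.3925, -0.0039, 0.4046]
orientation: [3.141, -0.007, -0.0]
force: [0.6, 0.1, 0.1]
opening: 0.0928
gripper_force: 0.0
```

```bash
python3 - <<'E'
from h import *
np.set_printoptions(precision=4,suppress=True)
c=snap('wrist','w2');s=read_state();print(s['t'],s['tool_pos'],s['orientation'])
im=c['image'].astype(int);r,g,b=im[...,0],im[...,1],im[...,2]
m=((b>r+40)&(b>g+20)).astype(np.uint8);n,l,st,ce=cv2.connectedComponentsWithStats(m)
for i in range(1,n):
  if st[i,4]>100:print(st[i],ce[i])
E
```

```text
2.075 [ 0.3925 -0.0038  0.4047] [ 3.1413 -0.0068 -0.0003]
[ 294   20   32  191 3788] [310.009  113.6241]
```

View pics/w2.png

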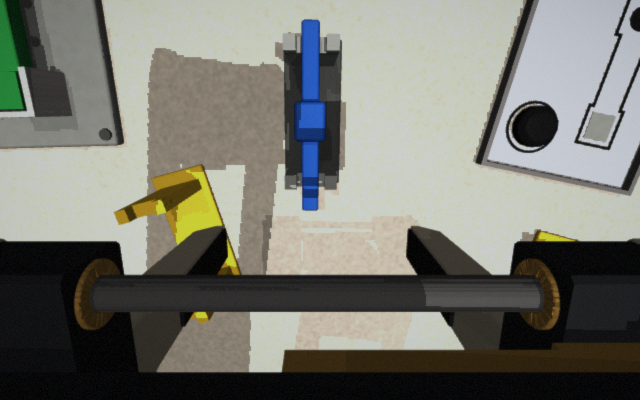

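The fork's cross-bar spans (311,20) to (310,209) and its grip block top is centred at about (310,113), with yaw near zero.

```bash
python3 - <<'E'
from h import *
np.set_printoptions(precision=4,suppress=True)
c=ld('w2');im=c['image'].astype(int);r,g,b=im[...,0],im[...,1],im[...,2]
m=((b>r+40)&(b>g+20))
for v in list(range(22,100,12))+[95,98,100,102,104,108,112,116,120,124,126,128,132,136,140,145,150,170,190,205]:
  x=np.where(m[v,280:340])[0]+280
  print(v,x.min(),x.max(),b[v,310],ray(c,x.mean(),v,.104)[:2] , (ray(c,x.mean(),v,.122)[:2] if 99<v<128 else ''))
for v in(20,210):print(ray(c,310.5,v,.104),ray(c,310.5,v,.097))
print(np.unique(b[100:145,310]),b[95:142,310])
E
```

```text
22 302 319 188 [0.5233 0.0012] 
34 302 318 189 [0.515  0.0016] 
46 302 319 192 [0.5065 0.0013] 
58 302 319 192 [0.498  0.0014] 
70 302 319 190 [0.4893 0.0014] 
82 302 319 191 [0.4804 0.0015] 
94 302 318 195 [0.4714 0.002 ] 
95 302 318 195 [0.4707 0.002 ] 
98 302 318 189 [0.4684 0.002 ] 
100 302 318 113 [0.4669 0.002 ] [0.4663 0.0017]
102 296 323 137 [0.4654 0.0024] [0.4649 0.002 ]
104 295 325 181 [0.4639 0.002 ] [0.4635 0.0017]
108 294 325 197 [0.4608 0.0025] [0.4606 0.0021]
112 294 325 197 [0.4577 0.0025] [0.4577 0.0021]
116 295 325 197 [0.4546 0.0021] [0.4548 0.0018]
120 295 325 196 [0.4515 0.0021] [0.4519 0.0018]
124 295 325 196 [0.4483 0.0022] [0.449  0.0018]
126 295 325 197 [0.4468 0.0022] [0.4475 0.0018]
128 295 324 135 [0.4452 0.0026] 
132 295 324 114 [0.442  0.0026] 
136 295 324 115 [0.4388 0.0027] 
140 297 323 84 [0.4356 0.0023] 
145 302 318 189 [0.4316 0.0023] 
150 302 318 195 [0.4275 0.0023] 
170 302 318 195 [0.411  0.0025] 
190 303 317 114 [0.394  0.0026] 
205 302 317 191 [0.3809 0.0032] 
[0.5247 0.0012 0.104 ] [0.5263 0.0013 0.097 ]
[0.3765 0.0023 0.104 ] [0.3745 0.0025 0.097 ]
[ 84  89  96 108 111 113 114 115 135 137 159 162 168 175 181 189 195 196
 197 198 199 200] [195 192 195 189 132 113  89 137 162 181 196 199 199 197 197 196 196 197
 199 198 200 197 196 196 195 196 195 197 196 196 197 197 189 135 115 114
 111 114 114 113 114 115 113 108  96  84  89]
```

>>> arm_command:
  increments:
    - [0.2, -0.03, 0.1, 0, 0, 0]
    - [0.29, -0.03, 0.3, 0, 0, 0]
    - [0.29, -0.03, 0.5, 0, 0, 0]
    - [0.29, -0.03, 0.67, 0, 0, 0]
    - [0.29, -0.03, 0.67, 0, 0, 0]

```text
t: 2.7
tool_pos: [0.449, 0.0027, 0.2679]
orientation: [-3.141, 0.006, 0.01]
force: [-0.3, 0.4, 0.5]
opening: 0.093
gripper_force: 0.0
```

>>> arm_command:
  increments:
    - [0, 0, 0, 0, 0, 0]
    - [0, 0, 0, 0, 0, 0]
    - [0, 0, 0, 0, 0, 0]
    - [0, 0, 0, 0, 0, 0]
    - [0, 0, 0, 0, 0, 0]
  fingers: 1
  force: 40

```text
t: 3.32
tool_pos: [0.4505, 0.0032, 0.271]
orientation: [3.142, -0.004, 0.001]
force: [0.1, -0.3, 0.3]
opening: 0.0478
gripper_force: 0.0
```

>>> arm_command:
  increments:
    - [0, 0, 0, 0, 0, 0]
    - [0, 0, 0, 0, 0, 0]
    - [0, 0, 0, 0, 0, 0]
    - [0, 0, 0, 0, 0, 0]
    - [0, 0, 0, 0, 0, 0]

```text
t: 3.95
tool_pos: [0.4504, 0.0031, 0.2707]
orientation: [3.141, -0.004, -0.0]
force: [-0.0, 0.1, 0.4]
opening: 0.0236
gripper_force: 40.0
```

>>> arm_command:
  increments:
    - [0, 0, -0.2, 0, 0, 0]
    - [0, 0, -0.5, 0, 0, 0]
    - [0, -0.2, -0.75, 0, 0, 0]
    - [-0.1, -0.5, -0.75, 0, 0, 0]
    - [-0.15, -0.8, -0.75, 0, 0, 0]

```text
t: 4.58
tool_pos: [0.4203, 0.1645, 0.4218]
orientation: [-3.141, 0.006, -0.003]
force: [1.0, 0.3, -2.3]
opening: 0.0236
gripper_force: 40.0
```

>>> arm_command:
  increments:
    - [0, -0.1, 0, 0, 0, 0]
    - [0, -0.1, 0, 0, 0, 0]
    - [0, -0.1, 0, 0, 0, 0]
    - [0, -0.1, 0, 0, 0, 0]
    - [0, -0.1, 0, 0, 0, 0]

```text
t: 5.2
tool_pos: [0.4211, 0.1824, 0.4207]
orientation: [3.142, -0.007, -0.0]
force: [-0.1, -0.3, -1.7]
opening: 0.0235
gripper_force: 40.0
```

```bash
python3 - <<'E'
from h import *
np.set_printoptions(precision=4,suppress=True)
c=snap('wrist','w3');s=read_state();print(s['t'],s['tool_pos'],s['orientation'],s['opening'])
E
```

```text
5.25 [0.4211 0.1825 0.4208] [ 3.1415 -0.0062  0.0001] 0.02394157440866253
```

View pics/w3.png

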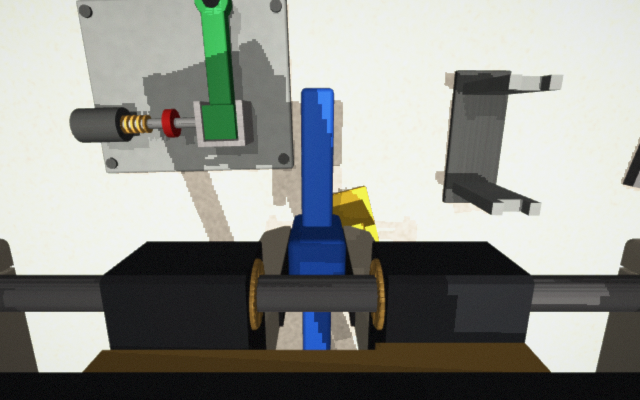

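The view shows the bare rod at about (188,123), the collar's arm-side face at about u=180 and the eye block top centred near (220,122). The rest stands empty on the right and the fork is held upright.

```bash
python3 - <<'E'
from h import *
np.set_printoptions(precision=4,suppress=True)
c=ld('w3');im=c['image'].astype(int);r,g,b=im[...,0],im[...,1],im[...,2]
A,B=ray(c,108,171,.016),ray(c,291,166,.016);d=A-B;print('base edge',A,B,'yaw',np.degrees(np.arctan2(-d[0],d[1])),np.linalg.norm(d))
m=(g>r+40)&(g>b+30); p=np.argwhere(m)[:,::-1]
eb=[];
for v in range(98,146,3):
  x=np.where(m[v,180:260])[0]+180
  if len(x):print(v,x.min(),x.max(),ray(c,x.min(),v,.065)[:2],ray(c,x.max(),v,.065)[:2])
for v in (20,50,90):
  x=np.where(m[v,180:260])[0]+180;print(v,x.min(),x.max(),ray(c,(x.min()+x.max()+1)/2,v,.055)[:2])
red=(r>g+60)&(r>b+60);q=np.argwhere(red[:,150:200]);print('red',q.min(0),q.max(0))
for u in range(166,184,2):
  v=np.where(red[80:160,u])[0]+80
  if len(v):print(u,v.min(),v.max())
for u in(184,188,192):print(u,r[112:136,u],ray(c,u,123.5,.05))
print('collar near face centre',[ray(c,u,123,.05)[1] for u in(178,180,182)])
E
```

```text
base edge [0.4218 0.4211 0.016 ] [0.4269 0.2126 0.016 ] yaw 1.3851918091868216 0.20852752625874893
98 209 230 [0.4995 0.2849] [0.4994 0.265 ]
101 209 231 [0.4968 0.2851] [0.4967 0.2642]
104 210 232 [0.494  0.2843] [0.4939 0.2635]
107 202 233 [0.4913 0.2922] [0.4912 0.2627]
110 202 233 [0.4885 0.2924] [0.4884 0.2629]
113 202 233 [0.4858 0.2926] [0.4856 0.263 ]
116 203 234 [0.483  0.2919] [0.4829 0.2623]
119 203 234 [0.4802 0.2921] [0.4801 0.2624]
122 203 234 [0.4774 0.2924] [0.4773 0.2626]
125 204 235 [0.4745 0.2916] [0.4744 0.2618]
128 204 235 [0.4717 0.2919] [0.4716 0.262 ]
131 204 235 [0.4689 0.2921] [0.4688 0.2622]
134 205 235 [0.466  0.2914] [0.4659 0.2623]
137 205 235 [0.4631 0.2916] [0.463  0.2625]
20 201 225 [0.5692 0.2783]
50 204 227 [0.5433 0.2779]
90 208 230 [0.5073 0.2771]
red [109  11] [136  24]
166 109 135
168 109 136
170 109 136
172 131 136
174 135 135
184 [113 113 113 113 110  90 110 130 144 153 155 130 139 131 111  86  87  92
  88  92  90  88  88  94] [0.4755 0.3165 0.05  ]
188 [118 114 114 113 114 103 116 131 146 156 155 129 132 130 108  81  90  93
  88  90  90  87  91  90] [0.4755 0.3124 0.05  ]
192 [118 117 119 115 118  93 117 131 146 157 159 129 136 126 105  82  88  91
  90  87  88  90  91  92] [0.4755 0.3084 0.05  ]
collar near face centre [np.float64(0.3224283069575407), np.float64(0.3204206464974231), np.float64(0.31841301814000567)]
```

```bash
python3 - <<'E'
from h import *
c=ld('w3');im=c['image'].astype(int);r,g,b=im[...,0],im[...,1],im[...,2]
m=((b>r+40)&(b>g+20));zt=.104+.4208-.2707
for v in(88,90,95,130,170,200):
  x=np.where(m[v,280:350])[0]+280;print(v,len(x) and (x.min(),x.max(),ray(c,x.mean()+.5,v,zt)-[.4211,.1825,0]))
print([proj(c,[.4211+.075,.1825,z]) for z in(zt,zt-.014)])
E
```

```text
88 (np.int64(305), np.int64(330), array([ 7.49737087e-02, -3.10013833e-05,  2.54100000e-01]))
90 (np.int64(302), np.int64(332), array([7.41922396e-02, 1.75589626e-04, 2.54100000e-01]))
95 (np.int64(301), np.int64(333), array([7.22275160e-02, 1.81306252e-04, 2.54100000e-01]))
130 (np.int64(302), np.int64(333), array([5.80958215e-02, 1.22123430e-05, 2.54100000e-01]))
170 (np.int64(302), np.int64(332), array([0.04109136, 0.0002719 , 0.2541    ]))
200 (np.int64(302), np.int64(331), array([0.02769391, 0.00053171, 0.2541    ]))
[array([317.92396583,  87.9329755 ]), array([317.84626537,  90.02298644])]
```

>>> arm_command:
  increments:
    - [0.1, -0.2, 0, 0, 0, -0.007]
    - [0.2, -0.4, 0.1, 0, 0, -0.007]
    - [0.27, -0.6, 0.25, 0, 0, -0.007]
    - [0.27, -0.63, 0.3, 0, 0, -0.007]
    - [0.27, -0.63, 0.3, 0, 0, -0.007]

```text
t: 5.88
tool_pos: [0.4749, 0.3088, 0.3596]
orientation: [3.14, 0.031, -0.004]
force: [-0.4, -0.7, -1.2]
opening: 0.0238
gripper_force: 40.0
```

>>> arm_command:
  increments:
    - [0.003, 0, 0, 0, 0, 0]
    - [0.003, 0, 0.06, 0, 0, 0]
    - [0.003, 0, 0.1, 0, 0, 0]
    - [0.003, 0, 0.13, 0, 0, 0]
    - [0.003, 0, 0.15, 0, 0, 0]

```text
t: 6.5
tool_pos: [0.4757, 0.309, 0.3301]
orientation: [3.141, 0.03, -0.001]
force: [-0.7, -0.9, -1.8]
opening: 0.0237
gripper_force: 40.0
```

```bash
python3 - <<'E'
from h import *
c=snap('wrist','w4');d=snap('side','s4');s=read_state();print(s['t'],s['tool_pos'],s['orientation'],s['force'])
cv2.imwrite('pics/s4c.png',cv2.resize(d['image'][100:240,220:400,::-1],None,fx=4,fy=4,interpolation=cv2.INTER_CUBIC))
E
```

```text
6.6 [0.4756748  0.30899556 0.33005299] [ 3.14097061e+00  3.04065792e-02 -1.45378615e-03] [ 0.58027836 -0.27224713 -0.52498374]
```

View pics/s4c.png

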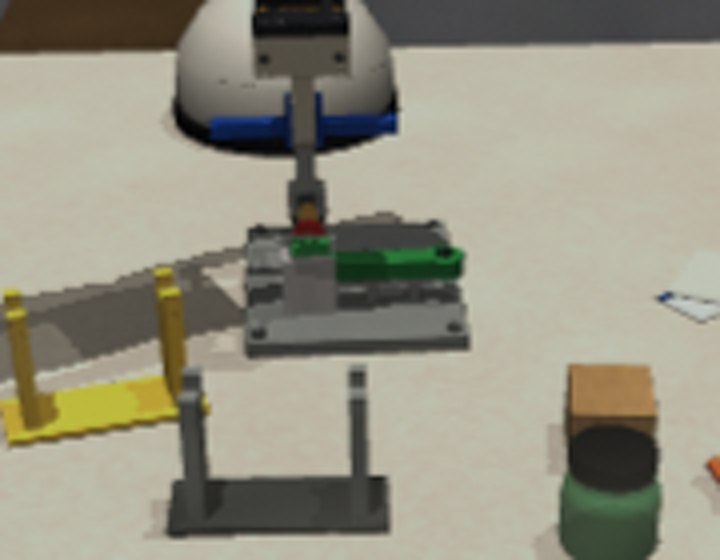

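The crop shows the fork upright with its slot, at about (307,195), right above the rod and collar (310,225). Lowering now.

>>> arm_command:
  increments:
    - [0, 0, 0.04, 0, 0, 0]
    - [0, 0, 0.08, 0, 0, 0]
    - [0, 0, 0.13, 0, 0, 0]
    - [0, 0, 0.18, 0, 0, 0]
    - [0, 0, 0.205, 0, 0, 0]

```text
t: 7.22
tool_pos: [0.4756, 0.309, 0.2885]
orientation: [3.141, 0.03, -0.002]
force: [-0.0, -0.4, -1.5]
opening: 0.024
gripper_force: 40.0
```

>>> arm_command:
  increments:
    - [0, -0.02, 0, 0, 0, 0]
    - [0, -0.035, 0, 0, 0, 0]
    - [0, -0.045, 0, 0, 0, 0]
    - [0, -0.05, 0, 0, 0, 0]
    - [0, -0.05, 0, 0, 0, 0]

```text
t: 7.85
tool_pos: [0.4756, 0.3192, 0.2898]
orientation: [-3.141, -0.031, -0.0]
force: [-0.2, 0.8, -1.6]
opening: 0.0236
gripper_force: 40.0
```

>>> arm_command:
  increments:
    - [0, -0.005, 0, 0, 0, 0]
    - [0, -0.01, 0, 0, 0, 0]
    - [0, -0.015, 0, 0, 0, 0]
    - [0, -0.02, 0, 0, 0, 0]
    - [0, -0.02, 0, 0, 0, 0]

```text
t: 8.48
tool_pos: [0.4757, 0.3225, 0.2896]
orientation: [3.14, 0.03, -0.0]
force: [0.5, -6.3, -0.0]
opening: 0.0235
gripper_force: 40.0
```

>>> arm_command:
  increments:
    - [0, -0.015, 0, 0, 0, 0]
    - [0, -0.03, 0, 0, 0, 0]
    - [0, -0.045, 0, 0, 0, 0]
    - [0, -0.06, 0, 0, 0, 0]
    - [0, -0.07, 0, 0, 0, 0]

```text
t: 9.1
tool_pos: [0.4754, 0.3363, 0.2896]
orientation: [3.139, 0.03, -0.001]
force: [0.1, -7.6, 1.4]
opening: 0.0236
gripper_force: 40.0
```

>>> arm_command:
  increments:
    - [0, -0.005, 0, 0, 0, 0]
    - [0, -0.008, 0, 0, 0, 0]
    - [0, -0.0125, 0, 0, 0, 0]
    - [0, -0.0125, 0, 0, 0, 0]
    - [0, -0.0125, 0, 0, 0, 0]

```text
t: 9.72
tool_pos: [0.4753, 0.3389, 0.2896]
orientation: [3.139, 0.03, -0.001]
force: [0.7, -6.4, 0.1]
opening: 0.0236
gripper_force: 40.0
```

```bash
python3 - <<'E'
from h import *
d=snap('side','s5');s=read_state();print(s['t'],s['tool_pos'],s['orientation'],s['force'])
o=ld('s4')
f=lambda c:np.argwhere((lambda i:(i[...,1]>i[...,0]+40)&(i[...,1]>i[...,2]+25))(c['image'][130:200,280:345].astype(int)))
for c in(o,d):
  p=f(c);print(len(p),p.min(0),p.max(0),p.mean(0))
E
```

```text
9.775 [0.47534061 0.33886241 0.28960627] [ 3.13939232e+00  3.00568830e-02 -6.28065899e-04] [-0.5727747  -5.998273    1.10301297]
115 [29 13] [35 55] [33.28695652 36.34782609]
118 [26 13] [29 55] [27.60169492 35.79661017]
```

The arm's image has moved up by about 6 px, so it is freed. I'll hold for a moment, then let the bar back.

>>> arm_command:
  increments:
    - [0, 0, 0, 0, 0, 0]
    - [0, 0, 0, 0, 0, 0]
    - [0, 0.02, 0, 0, 0, 0]
    - [0, 0.05, 0, 0, 0, 0]
    - [0, 0.08, 0, 0, 0, 0]

```text
t: 10.4
tool_pos: [0.4756, 0.3231, 0.2897]
orientation: [3.141, 0.03, -0.0]
force: [0.5, -4.4, -0.1]
opening: 0.024
gripper_force: 40.0
```

>>> arm_command:
  increments:
    - [0, 0.03, 0, 0, 0, 0]
    - [0, 0.05, 0, 0, 0, 0]
    - [0, 0.05, 0, 0, 0, 0]
    - [0, 0.05, 0, 0, 0, 0]
    - [0, 0.05, 0, 0, 0, 0]

```text
t: 11.02
tool_pos: [0.4757, 0.3138, 0.2898]
orientation: [-3.141, -0.031, -0.0]
force: [0.6, -0.1, -1.1]
opening: 0.0238
gripper_force: 40.0
```

```bash
python3 - <<'E'
from h import *
d=snap('side','s6');s=read_state();print(s['t'],s['tool_pos'],s['orientation'],s['force'])
f=lambda c:np.argwhere((lambda i:(i[...,1]>i[...,0]+40)&(i[...,1]>i[...,2]+25))(c['image'][130:200,280:345].astype(int)))
p=f(d);print(len(p),p.min(0),p.max(0),p.mean(0))
E
```

```text
11.075 [0.47570785 0.31379552 0.2897365 ] [-3.14130713e+00 -3.08601642e-02  1.89875603e-06] [-0.68493599 -0.5703217  -0.7153341 ]
111 [24 17] [29 55] [27.40540541 36.81981982]
```

>>> arm_command:
  increments:
    - [0, 0, -0.2, 0, 0, 0]
    - [0, 0, -0.45, 0, 0, 0]
    - [0, 0.2, -0.55, 0, 0, 0.003]
    - [-0.1, 0.5, -0.55, 0, 0, 0.007]
    - [-0.13, 0.8, -0.55, 0, 0, 0.007]

```text
t: 11.7
tool_pos: [0.4521, 0.1521, 0.4002]
orientation: [-3.141, 0.002, -0.002]
force: [2.0, -0.1, -1.2]
opening: 0.0236
gripper_force: 40.0
```

>>> arm_command:
  increments:
    - [0, 0.25, 0, 0, 0, 0]
    - [-0.01, 0.5, 0, 0, 0, 0]
    - [-0.01, 0.7, 0, 0, 0, 0]
    - [-0.01, 0.75, 0, 0, 0, 0]
    - [-0.01, 0.75, 0, 0, 0, 0]

```text
t: 12.32
tool_pos: [0.4505, 0.003, 0.3998]
orientation: [-3.141, 0.006, -0.0]
force: [-0.1, 0.9, -2.6]
opening: 0.0242
gripper_force: 40.0
```

```bash
python3 - <<'E'
from h import *
s=read_state();print(s['t'],s['tool_pos'],s['orientation'],s['force'])
E
```

```text
12.325 [0.4505299  0.00302989 0.39978858] [-3.14115416e+00  6.13320535e-03 -2.45294202e-04] [-0.10888042  0.94528737 -2.60044492]
```

>>> arm_command:
  increments:
    - [0, 0, 0.15, 0, 0, 0]
    - [0, 0, 0.35, 0, 0, 0]
    - [0, 0, 0.5, 0, 0, 0]
    - [0, 0, 0.6, 0, 0, 0]
    - [0, 0, 0.643, 0, 0, 0]

```text
t: 12.95
tool_pos: [0.4501, 0.0046, 0.2703]
orientation: [-3.141, 0.001, 0.004]
force: [-27.6, 6.1, 53.6]
opening: 0.0237
gripper_force: 40.0
```

>>> arm_command:
  increments:
    - [0, 0, 0, 0, 0, 0]
    - [0, 0, 0, 0, 0, 0]
    - [0, 0, 0, 0, 0, 0]
    - [0, 0, 0, 0, 0, 0]
    - [0, 0, 0, 0, 0, 0]
  fingers: -1

```text
t: 13.58
tool_pos: [0.4505, 0.0031, 0.2713]
orientation: [3.142, -0.004, 0.0]
force: [-0.2, 0.8, 0.3]
opening: 0.0694
gripper_force: 0.0
```

>>> arm_command:
  increments:
    - [0, 0, 0, 0, 0, 0]
    - [0, 0, 0, 0, 0, 0]
    - [0, 0, 0, 0, 0, 0]
    - [0, 0, -0.1, 0, 0, 0]
    - [0, 0, -0.3, 0, 0, 0]

```text
t: 14.2
tool_pos: [0.4496, 0.0032, 0.3299]
orientation: [-3.141, 0.004, 0.007]
force: [0.6, -0.0, 0.8]
opening: 0.093
gripper_force: 0.0
```

>>> arm_command:
  increments:
    - [0, 0, -0.25, 0, 0, 0]
    - [-0.1, -0.25, -0.35, 0, 0, 0]
    - [-0.2, -0.55, -0.35, 0, 0, 0]
    - [-0.2, -0.8, -0.35, 0, 0, 0]
    - [-0.2, -0.8, -0.35, 0, 0, 0]

```text
t: 14.82
tool_pos: [0.4102, 0.166, 0.4013]
orientation: [-3.141, -0.004, -0.0]
force: [0.5, -1.1, 0.2]
opening: 0.093
gripper_force: 0.0
```

```bash
python3 - <<'E'
from h import *
c=snap('wrist','w7');s=read_state();print(s['t'],s['tool_pos'],s['orientation'])
E
```

```text
14.875 [0.41047437 0.16450733 0.40110183] [ 3.14136915e+00  1.65027263e-03 -3.20907590e-04]
```

View pics/w7.png

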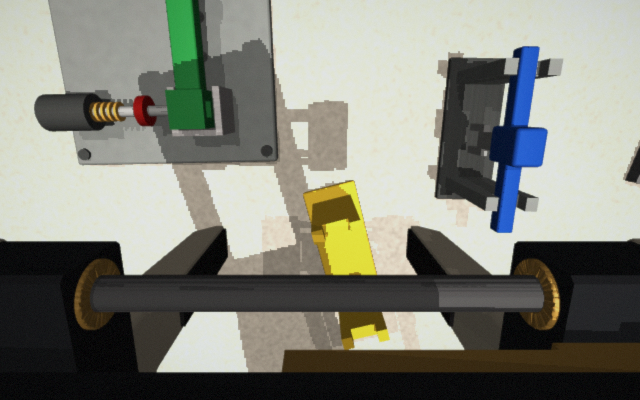

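The arm is raised in the jig, with its eye block top near (190,108). The fork lies in the rest's notches, its bar running from (526,48) to (503,230).

```bash
python3 - <<'E'
from h import *
np.set_printoptions(precision=4,suppress=True)
c=ld('w7');im=c['image'].astype(int);r,g,b=im[...,0],im[...,1],im[...,2]
m=((b>r+40)&(b>g+20))
for v in(55,80,110,180,220):
  x=np.where(m[v,450:600])[0]+450;print(v,x.min(),x.max(),ray(c,x.max()+1,v,.104)-[0,-.007,0])
m=(g>r+40)&(g>b+30)
for v in list(range(10,85,20))+list(range(88,130,4)):
  x=np.where(m[v,140:240])[0]+140
  if len(x):
    z=.078 if v<86 else .088
    print(v,x.min(),x.max(),ray(c,x.min(),v,z)[:2],ray(c,x.max()+1,v,z)[:2])
E
```

```text
55 519 538 [0.5178 0.0064 0.104 ]
80 515 534 [0.4999 0.0067 0.104 ]
110 512 529 [0.4775 0.0071 0.104 ]
180 499 519 [0.4216 0.0068 0.104 ]
220 493 513 [0.387  0.0069 0.104 ]
10 167 193 [0.5549 0.2883] [0.555  0.2665]
30 169 194 [0.5401 0.2882] [0.5401 0.2669]
50 171 197 [0.5249 0.288 ] [0.5249 0.2657]
70 174 198 [0.5093 0.2871] [0.5093 0.2661]
88 176 199 [0.4942 0.2828] [0.4943 0.2631]
92 165 201 [0.4911 0.2922] [0.4911 0.2617]
96 166 201 [0.4879 0.2917] [0.488 0.262]
100 166 202 [0.4847 0.292 ] [0.4848 0.2614]
104 167 209 [0.4815 0.2915] [0.4816 0.2558]
108 167 210 [0.4783 0.2918] [0.4784 0.2552]
112 168 210 [0.4751 0.2913] [0.4752 0.2555]
116 168 210 [0.4719 0.2916] [0.472  0.2557]
120 169 204 [0.4686 0.2911] [0.4687 0.2609]
124 169 204 [0.4653 0.2914] [0.4654 0.2612]
128 170 204 [0.462  0.2909] [0.4621 0.2614]
```

>>> arm_command:
  increments:
    - [0.25, -0.25, 0, 0, 0, -0.006]
    - [0.5, -0.5, 0.1, 0, 0, -0.006]
    - [0.577, -0.565, 0.25, 0, 0, -0.006]
    - [0.577, -0.565, 0.45, 0, 0, -0.006]
    - [0.577, -0.565, 0.5, 0, 0, -0.006]

```text
t: 15.5
tool_pos: [0.526, 0.2741, 0.2972]
orientation: [3.138, 0.023, -0.01]
force: [-0.6, -0.2, -0.5]
opening: 0.0929
gripper_force: 0.0
```

>>> arm_command:
  increments:
    - [0, 0, 0.05, 0, 0, 0]
    - [0, 0, 0.15, 0, 0, 0]
    - [0, 0, 0.25, 0, 0, 0]
    - [0, 0, 0.32, 0, 0, 0]
    - [0, 0, 0.325, 0, 0, 0]

```text
t: 16.12
tool_pos: [0.5259, 0.2757, 0.2344]
orientation: [3.14, 0.026, -0.004]
force: [-0.6, -0.2, -0.8]
opening: 0.0927
gripper_force: 0.0
```

>>> arm_command:
  increments:
    - [0, 0, 0, 0, 0, 0]
    - [0, 0, 0, 0, 0, 0]
    - [0, 0, 0, 0, 0, 0]
    - [0, 0, 0, 0, 0, 0]
    - [0, 0, 0, 0, 0, 0]
  fingers: 1
  force: 30

```text
t: 16.75
tool_pos: [0.5266, 0.2759, 0.2363]
orientation: [-3.141, -0.025, -0.0]
force: [-0.4, -0.0, -0.2]
opening: 0.0476
gripper_force: 0.0
```

>>> arm_command:
  increments:
    - [0, 0, 0, 0, 0, 0]
    - [0, 0, 0, 0, 0, 0]
    - [0, 0, 0, 0, 0, 0]
    - [0, 0, 0, 0, 0, 0]
    - [0, 0, 0, 0, 0, 0]

```text
t: 17.38
tool_pos: [0.5266, 0.276, 0.2361]
orientation: [-3.141, -0.026, 0.0]
force: [-0.2, 0.6, 0.2]
opening: 0.0222
gripper_force: 30.0
```

>>> arm_command:
  increments:
    - [0, 0, -0.15, 0, 0, 0]
    - [0, 0, -0.4, 0, 0, 0]
    - [0, 0, -0.7, 0, 0, 0]
    - [-0.15, 0.2, -0.9, 0, 0, 0]
    - [-0.3, 0.45, -0.92, 0, 0, 0]

```text
t: 18.0
tool_pos: [0.4681, 0.1848, 0.4241]
orientation: [-3.14, -0.028, -0.01]
force: [0.4, -0.8, -0.1]
opening: 0.0219
gripper_force: 30.0
```

>>> arm_command:
  increments:
    - [-0.1, 0.25, 0, 0, 0, 0]
    - [-0.2, 0.5, 0, 0, 0, 0]
    - [-0.25, 0.75, 0, 0, 0, 0]
    - [-0.25, 1, 0, 0, 0, 0]
    - [-0.25, 1, 0, 0, 0, 0]

```text
t: 18.62
tool_pos: [0.4209, -0.0186, 0.4201]
orientation: [3.141, 0.017, 0.0]
force: [-0.8, 0.6, -1.3]
opening: 0.0216
gripper_force: 30.0
```

>>> arm_command:
  increments:
    - [0, 0.25, 0, 0, 0, 0]
    - [0, 0.5, 0, 0, 0, 0]
    - [0, 0.68, 0, 0, 0, 0]
    - [0, 0.68, 0, 0, 0, 0]
    - [0, 0.68, 0, 0, 0, 0]

```text
t: 19.25
tool_pos: [0.4237, -0.1509, 0.4199]
orientation: [-3.141, -0.026, 0.001]
force: [0.0, 0.0, -1.5]
opening: 0.0216
gripper_force: 30.0
```

```bash
python3 - <<'E'
from h import *
c=snap('wrist','w8');s=read_state();print(s['t'],s['tool_pos'],s['orientation'],s['opening'])
E
```

```text
19.3 [ 0.42369823 -0.15063207  0.41995083] [-3.14073210e+00 -2.71884914e-02  4.65998503e-04] 0.021578736174733257
```

View pics/w8.png

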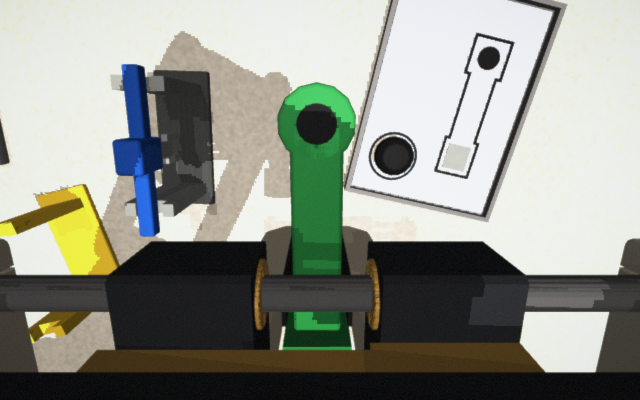

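The arm is held straight with its round end at (316,122). The tray shows the black disc at (488,58) and the grey square at (457,156).

```bash
python3 - <<'E'
from h import *
np.set_printoptions(precision=4,suppress=True)
c=ld('w8');im=c['image'].astype(int);s=im.sum(2)
d=np.argwhere(s[40:75,474:505]<200)
n,l,st,ce=cv2.connectedComponentsWithStats((s<220).astype(np.uint8))
i=l[58,488];print('disc',st[i],ce[i]);D=ray(c,*ce[i]+.5,.005)
m=(cv2.inRange(c['image'][:,:,::-1].copy(),(185,185,185),(222,222,222)))
sub=im[140:172,440:474].mean(2);print(sub[16,::2].astype(int),sub[::2,17].astype(int))
n,l,st,ce=cv2.connectedComponentsWithStats(((im.mean(2)>170)&(im.mean(2)<220)&(np.ptp(im,axis=2)<25)).astype(np.uint8))
i=l[156,457];print('sq',i,st[i],ce[i]);S=ray(c,*ce[i]+.5,.005)
print(S,D,np.linalg.norm(D-S),np.degrees(np.arctan2(*(D-S)[[1,0]])))
T=np.array([.4237,-.1506]);z=.42-.1761+.018
r,g,b=im[...,0],im[...,1],im[...,2];gm=(g>r+40)&(g>b+30)
for v in(85,90,110,122,140,160,180,220):
  x=np.where(gm[v,270:370])[0]+270;print(v,x.min(),x.max(),ray(c,(x.min()+x.max()+1)/2,v,z)[:2]-T)
print(ray(c,316,83,z)[:2]-T,'expect .076')
E
```

```text
disc [478  47  21  23 368] [488.2473  57.837 ]
[ 78 240 220 207 207 206 207 206 204 207 208 209 208 206 225 243 127] [243 243 241 204 203 205 205 206 208 208 208 208 204 205 205 234]
sq 331 [441 143  30  29 543] [455.663  156.7974]
[ 0.4405 -0.3102  0.005 ] [ 0.548  -0.3331  0.005 ] 0.10993406426519567 -12.006315358747893
85 306 327 [0.0754 0.0019]
90 295 337 [0.0735 0.002 ]
110 280 352 [0.0661 0.0019]
122 278 354 [0.0615 0.0018]
140 282 350 [0.0545 0.0017]
160 291 342 [0.0465 0.0014]
180 291 341 [0.0383 0.0014]
220 292 341 [0.0211 0.0009]
[0.0761 0.0023] expect .076
```

Fingertips reach about 10 mm below the arm's underside, so I'll lower until the tips nearly touch the floor and open only partly, to clear the rim.

>>> arm_command:
  increments:
    - [0.1, 0.2, 0, 0, 0, 0.03]
    - [0.2, 0.45, 0, 0, 0, 0.06]
    - [0.3, 0.7, 0.1, 0, 0, 0.072]
    - [0.314, 0.856, 0.3, 0, 0, 0.072]
    - [0.314, 0.856, 0.5, 0, 0, 0.072]

```text
t: 19.92
tool_pos: [0.4898, -0.3226, 0.319]
orientation: [3.124, -0.33, 0.001]
force: [0.7, -0.9, -0.8]
opening: 0.0215
gripper_force: 30.0
```

>>> arm_command:
  increments:
    - [0, 0, 0.1, 0, 0, 0]
    - [0, 0, 0.25, 0, 0, 0]
    - [0, 0, 0.35, 0, 0, 0]
    - [0, 0, 0.4, 0, 0, 0]
    - [0, 0, 0.4, 0, 0, 0]

```text
t: 20.55
tool_pos: [0.4892, -0.3216, 0.2401]
orientation: [-3.124, 0.328, 0.0]
force: [0.5, 0.1, -1.1]
opening: 0.0215
gripper_force: 30.0
```

```bash
python3 - <<'E'
from h import *
s=read_state();M=R.from_rotvec(s['orientation']).as_matrix();print(s['t'],s['tool_pos'],np.degrees(np.arctan2(M[1,0],M[0,0])))
d=np.array([.4894,-.3206,.192])-s['tool_pos'];print(M.T@d/.2)
E
```

```text
20.55 [ 0.48923941 -0.32161288  0.24011223] -12.003648137774658
[-1.86186179e-04 -5.06494725e-03  2.40562393e-01]
```

>>> arm_command:
  increments:
    - [0, -0.005, 0.08, 0, 0, 0]
    - [0, -0.005, 0.16, 0, 0, 0]
    - [0, -0.005, 0.21, 0, 0, 0]
    - [0, -0.005, 0.24, 0, 0, 0]
    - [0, -0.005, 0.24, 0, 0, 0]

```text
t: 21.18
tool_pos: [0.4893, -0.321, 0.192]
orientation: [-3.124, 0.329, 0.0]
force: [0.1, 0.1, -2.5]
opening: 0.0217
gripper_force: 30.0
```

>>> arm_command:
  increments:
    - [0, 0, 0, 0, 0, 0]
    - [0, 0, 0, 0, 0, 0]
    - [0, 0, 0, 0, 0, 0]
    - [0, 0, 0, 0, 0, 0]
    - [0, 0, 0, 0, 0, 0]
  fingers: 0.14

```text
t: 21.8
tool_pos: [0.4893, -0.321, 0.1922]
orientation: [3.124, -0.329, 0.0]
force: [-0.1, 0.0, 0.8]
opening: 0.0397
gripper_force: 0.0
```

>>> arm_command:
  increments:
    - [0, 0, 0, 0, 0, 0]
    - [0, 0, -0.2, 0, 0, 0]
    - [0, 0, -0.5, 0, 0, 0]
    - [0, 0, -0.8, 0, 0, 0]
    - [-0.25, 0, -1, 0, 0, 0]

```text
t: 22.42
tool_pos: [0.4427, -0.3112, 0.3948]
orientation: [3.122, -0.327, 0.006]
force: [-0.1, -0.6, 1.2]
opening: 0.0401
gripper_force: 0.0
```

>>> arm_command:
  increments:
    - [-0.2, -0.1, -0.1, 0, 0, 0]
    - [-0.3, -0.3, -0.1, 0, 0, 0]
    - [-0.3, -0.3, -0.1, 0, 0, 0]
    - [-0.3, -0.3, -0.1, 0, 0, 0]
    - [-0.3, -0.3, -0.1, 0, 0, 0]

```text
t: 23.05
tool_pos: [0.3956, -0.2402, 0.411]
orientation: [-3.124, 0.33, 0.001]
force: [-0.3, 0.2, -0.4]
opening: 0.04
gripper_force: 0.0
```

```bash
python3 - <<'E'
from h import *
c=snap('wrist','w9');snap('side','s9');s=read_state();print(s['t'],s['tool_pos'],s['orientation'],s['opening'])
E
```

```text
23.15 [ 0.39560581 -0.24019414  0.41086135] [-3.12389243e+00  3.29901730e-01  1.03302800e-03] 0.039827696370442596
```

View pics/w9.png

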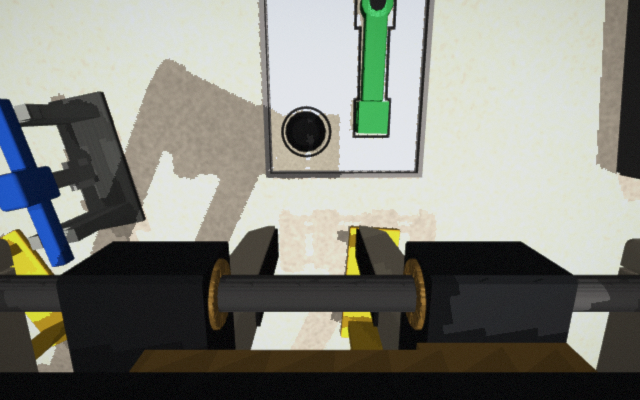

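The arm lies inside its outline, with the eye block at (371,118) and the round end at (377,3). A quick numeric check follows.

```bash
python3 - <<'E'
from h import *
np.set_printoptions(precision=4,suppress=True)
c=ld('w9');im=c['image'].astype(int);r,g,b=im[...,0],im[...,1],im[...,2];m=(g>r+40)&(g>b+30)
S=np.array([.4405,-.3102]);u=np.array([np.cos(np.radians(-12)),np.sin(np.radians(-12))]);w=np.array([-u[1],u[0]])
for v,z in((15,.023),(40,.023),(80,.023),(95,.023),(101,.033),(110,.033),(125,.033),(135,.033),(136,.033)):
  x=np.where(m[v,330:410])[0]+330
  if len(x):
    p=ray(c,(x.min()+x.max()+1)/2,v,z)[:2]-S;print(v,x.min(),x.max(),p@u,p@w)
# side view: fork and arm check
d=ld('s9');i=d['image'].astype(int);k=(i[...,2]>i[...,0]+40)&(i[...,2]>i[...,1]+20);o=ld('side0')['image'].astype(int);ko=(o[...,2]>o[...,0]+40)&(o[...,2]>o[...,1]+20)
print(np.argwhere(k[150:260,240:340]).mean(0),np.argwhere(ko[150:260,240:340]).mean(0),k[150:260,240:340].sum(),ko[150:260,240:340].sum())
for n,z in((.0,0),):pass
gm=(i[...,1]>i[...,0]+40)&(i[...,1]>i[...,2]+25);q=np.argwhere(gm[260:350,240:380]);print(q.min(0)+[260,240],q.max(0)+[260,240])
print(proj(d,[*(S+u*-.016),.02]),proj(d,[*(S+u*.126),.014]))
E
```

```text
15 366 387 0.0985251549266143 0.001043498806185613
40 365 385 0.07585263166741618 0.0015832815722633382
80 363 383 0.03800608283511384 0.0020757168747870458
95 362 382 0.023288657894319404 0.0025251657821886843
101 359 388 0.017037220636330137 0.0023444283602339308
110 357 388 0.008236595278118581 0.0030070624011386752
125 358 387 -0.00667329823938266 0.0024223174098214673
[44.4221 46.5   ] [45.2314 45.09  ] 398 389
[296 271] [320 340]
[271.6555 306.3328] [340.0446 316.9523]
```

```bash
python3 -c "
from plant import *
print(close_job())"
```

```text
the job is handed in; nothing more can be done
None
```

The job is handed in, with no verdict returned: the visor arm was freed with the fork and laid on the tray within about 3 mm of its drawn spots. The fork is back in its rest, and the robot was clear of everything.

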